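# Pop the touch-latch door of a specimen cabinet and swing it wide open

### The arm

A 6-joint arm with a two-finger parallel gripper is mounted at the origin on the work surface. World frame = base frame: x ahead of the robot, y to its left, z up, the work surface at z = 0. Lengths are in mm, angles in rad, forces in N, time in s.
With the tool pointing down it reaches from about 300 to 775 mm from the base axis. Payload 14.6 kg.
Tool frame: the origin (TCP) lies on the centre line of the jaws, within the pads' length; the fingertips stand 19 mm ahead of it and the grasp point (between the pads) is the TCP (bot.tip_reach is the distance from the TCP to the fingertips, in mm); y points along the fingers, x is the direction in which the jaws open and shut, and the axes are right-handed (so a half turn about y gives the same grasp; the last joint's range is limited). The gripper opens to 85 mm and grips with 20 to 120 N. Pads are 22 mm wide; open, the fingers measure 114 mm over their backs; the gripper's body (76 mm by 85 mm) begins 54 mm behind the grasp point. The pads swing forward as they close: fully open they stand 13 mm farther back than shut.
Start: joints at [-1.254, 0.3, 1.521, -0, 1.321, -0.067], TCP at [205.938, -509.979, 250.281] pointing down, gripper open.
Joint ranges: [-3.03, 3.03], [-0.79, 2.21], [0.23, 2.52], [-1.04, 4.18], [0, 3.07], [-2.55, 2.55]. Speed limits (rad/s): [2.22, 2.22, 2.57, 3.14, 3.14, 3.14].

### API

Orientations are given as a unit quaternion [w, x, y, z].
In Python, from rig import bot gives the robot as it stands. Calls block until the motion is done:
- bot.move_to(position, orientation): joint-space move of the TCP to a pose.
- bot.servo_line(position, attitude=None, speed=150, until_force=None): straight line of the TCP; attitude=None keeps the orientation; speed is the mean speed in mm/s. With until_force (N) it stops when the force on the tool has changed by that much, and returns True; else False.
- bot.move_joints(angles): joint-space move.
- bot.move_gripper(opening, grip_force=None): finger opening in mm; grip_force is the grip in N (None keeps the last); returns when the fingers have stopped.
- bot.dwell(seconds).
- bot.ik(position, orientation): joint angles nearest the present ones, or None.
- bot.read_state(): the state.
- bot.read_camera(name): name is "scene" or "top"; returns a dict with "image" (400x640x3 uint8, blue, green, red), "depth" (400x640 float32, mm along the optical axis (not along the pixel's ray), 0 where there is no reading), "fovy" (degrees; the focal length in pixels is half the picture's height over the tangent of half this angle, whatever the lens; pixels are square), "cx", "cy" (the principal point, pixels), "eye" and "attitude" of the camera in the world. Camera axes: x right, y down, z forward; pixel columns grow to the right and rows downward; lengths in mm; the calibration is good to about 2 mm. A picture is of the moment at which its call begins.
A pose or a line that the arm cannot do raises bot.MotionError and nothing moves.
- bot.finish_job(): hands the job in, once; it reports no verdict.
The state is a dict: "clock": time; "joint_positions": joint angles; "qvel": joint speeds; "effort": joint torques, N m; "ee_pos": TCP position; "tool_rot": TCP orientation; "ft_force": force on the tool from outside, world axes, zero at the start; "moment": the same for the moment, N m; "grip_width": finger opening in mm.
Only numpy, scipy, OpenCV 4.12 (cv2) and the standard library are available. Lean on these libraries where they do the work, as an engineer would, in place of code of your own. Each camera call takes 0.05 s, during which the arm holds its last target.

### The job

Open the small glass-topped specimen cabinet: its door has no handle, so press the door front in near its free edge until the catch lets go and the spring pops it ajar, then push on the door's inner face with a fingertip until it stands wide open, about square to the cabinet, and leave it there. Nothing has to be gripped or picked up. Leave the stones, tray, tube, jar and brush where they are, and the neighbouring cabinet's drawers shut.

Things in the scene. Friction and masses are not known exactly. Their poses are not given: they have to be found in the camera images.
- cabinet: glass-topped cream steel cabinet, fixed: 170 wide (its y), 200 deep (x), 150 high. Origin: centre of its underside; x points front to rear (front faces -x, roughly to the robot), y to the robot's left, z up. A plain door without handle, 164 wide, 6 to 148 above the table, 14 thick, covers its front, hinged at the left (+y), free edge at the right (-y). Shut, its outer face is at x = -121
- door (a joint): angle of that door, rad: 0 shut and latched, grows as it opens toward the robot, stop at 1.75. Pressed in to about -0.03 (5 mm at the free edge, about 4 N; hard stop at -0.045), the catch frees; as the finger backs off, a spring rod pushes the door to about 0.44 (free edge 70 out). From there it swings with light friction, under 1 N, and stays where it is left
- door_hinge (a point): point on the door's vertical hinge axis, 110 above the table, at x = -107, y = +80 of the cabinet, in the plane of the door's inner face. Cabinet's front edges lie at its x = -100, 7 behind the shut door's inner face. Behind the door the catch tab (34 long, 22 to 43 from the free edge) and the spring rod (100 from the hinge) lie lower than 55 above the table; above that it is clear
- door_press (a point): point on the door's outer face, 140 from the hinge axis, 23 from the free edge, 110 above the table (38 below the door's top edge): a good place to press. It moves with the door; its x axis is normal to the door, from outer to inner face, its y axis points along the door to the hinge
- door_inner (a point): point on the door's inner face directly behind door_press (14 through the door), 140 from the hinge axis, 110 above the table: a good place to push the door open. Same axes as door_press
- drawers: the neighbouring cabinet, same size and colour, but with a solid cream top and two drawers with two round steel knobs each, which stand 33 out from its front edges; fixed to the table. Origin at the centre of its underside, axes as the first cabinet's. The two cabinets may stand either way round. Leave alone
- drawer_top (a joint): how far the upper drawer is out, m; 0 shut; must stay shut
- drawer_bottom (a joint): how far the lower drawer is out, m; 0 shut; must stay shut
- tray: a white card specimen tray, 75 x 100 x 25 high, open on top, loose on the top of the drawer cabinet toward its rear; origin at the centre of its underside. Bystander: leave alone
- black_stone: a black stone about 50 across and 32 high, loose in the card tray; origin at the centre of its underside. Bystander: leave alone
- tube: a small glass tube with a white cap, 26 across and 60 high, standing loose on the table between the two cabinets' fronts; origin at the centre of its underside. Bystander: leave alone
- jar: an amber glass jar with a white cap, 48 across and 85 high, standing loose at the right of the table; origin at the centre of its underside. Bystander: leave alone
- rust_stone: a rust-brown stone about 100 across and 60 high, loose at the left of the table; origin at the centre of its underside. Bystander: leave alone
- grey_stone: a grey stone about 56 across and 35 high, loose on the table between the two cabinets; origin at the centre of its underside. Bystander: leave alone
- brush: a dusting brush, loose at the right of the table; origin at the middle of its underside. Bystander: leave alone

How it is judged:
By the outcome, as a careful person would: the job done as asked, in the order asked, and still so for the second after the job is handed in, with the robot touching nothing.
It also fails if it takes over 54 s, if anything falls off the work surface, if the arm or the gripper's body presses on something with over 40 N, if the wrist force passes 120 N, or if a joint passes its speed limit or range.

## Working session

There is one attempt and no reset: what is moved stays moved. The work goes in short steps, each a Python script; the robot and the scene stay as the last script left them, time stands still between calls to the robot, and variables do not carry over. Pictures are saved under pics/ and viewed, and the job is handed in when it is done.

```bash
mkdir -p pics
python3 - <<'E'
from rig import bot
import cv2,pickle
d={}
for n in("scene","top"):
    c=bot.read_camera(n);d[n]=c;cv2.imwrite(f"pics/{n}0.png",c["image"]);print(n,c["fovy"],c["cx"],c["cy"],c["eye"],c["attitude"])
pickle.dump(d,open("c0.pkl","wb"))
s=bot.read_state();print(s["clock"],s["ee_pos"],s["tool_rot"],s["ft_force"],bot.tip_reach)
E
```

```text
scene 47.65296795459068 321.66162647136156 209.14161384701112 [1219.05972486  579.58827021 1075.67367603] [-0.1470688   0.37390234  0.85363587 -0.33147188]
top 49.993463696483374 318.1719411267856 197.8793749999987 [ 476.1474034     8.63317773 1656.8297832 ] [-0.02095941  0.71439418 -0.69903687  0.02343334]
0.1 [ 205.89142104 -509.80940481  249.77069323] [ 0.58642275 -0.5859588   0.39574198 -0.39515683] [0.04871026 0.51998239 0.92159873] 19.0
```

View pics/scene0.png

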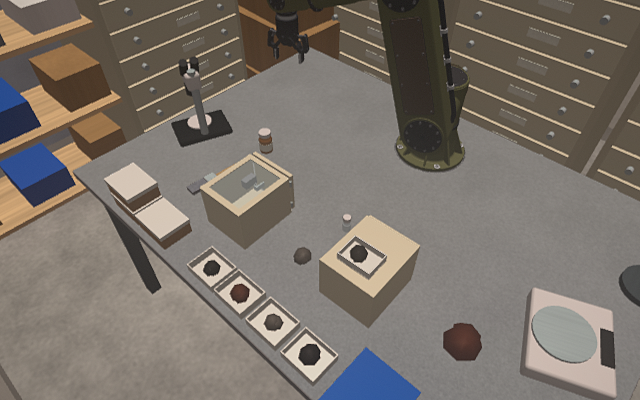

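View pics/top0.png

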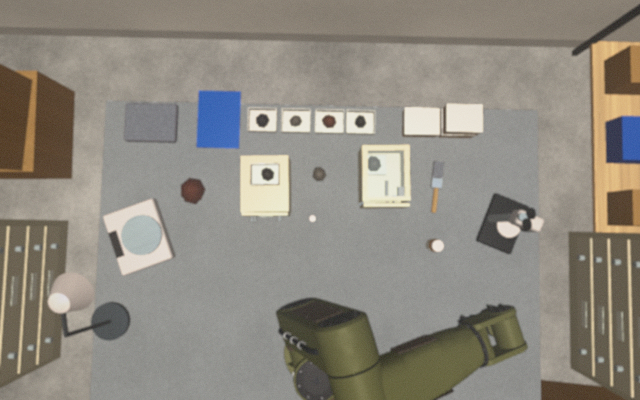

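The top view shows the glass-topped cabinet at about (386,176), the drawer cabinet at (265,185), the tube at (312,218) and the jar at (436,245). I'll enlarge that area.

```bash
cat > h.py <<'E'
import numpy as np,cv2,pickle
from scipy.spatial.transform import Rotation as R
def cam(c):
    f=200/np.tan(np.radians(c["fovy"]/2)); a=c["attitude"]
    return f,R.from_quat([a[1],a[2],a[3],a[0]]).as_matrix(),np.array(c["eye"])
def atz(c,u,v,z):
    f,M,e=cam(c); d=M@np.array([(u-c["cx"])/f,(v-c["cy"])/f,1]); return e+d*(z-e[2])/d[2]
def dep(c,u,v):
    f,M,e=cam(c); return e+M@np.array([(u-c["cx"])/f,(v-c["cy"])/f,1])*c["depth"][int(round(v)),int(round(u))]
def cloud(c):
    f,M,e=cam(c); v,u=np.mgrid[:400,:640]
    p=np.stack([(u-c["cx"])/f,(v-c["cy"])/f,np.ones_like(u)],-1)*c["depth"][...,None]
    return p@M.T+e
E
python3 - <<'E'
from h import *
d=pickle.load(open("c0.pkl","rb"))
t=d["top"]["image"][130:265,230:460]; cv2.imwrite("pics/t1.png",cv2.resize(t,(690,405),interpolation=cv2.INTER_CUBIC))
s=d["scene"]["image"][110:260,170:370]; cv2.imwrite("pics/s1.png",cv2.resize(s,(800,600),interpolation=cv2.INTER_CUBIC))
P=cloud(d["top"])
for n,(u0,u1) in {"glass":(350,420),"drawers":(232,298)}.items():
    Q=P[130:225,u0:u1].reshape(-1,3); m=(Q[:,2]>138)&(Q[:,2]<156); Q=Q[m]
    r=cv2.minAreaRect(Q[:,:2].astype(np.float32)); print(n,m.sum(),r,np.median(Q[:,2]),cv2.boxPoints(r).round(0).tolist())
E
```

```text
glass 2870 ((658.55712890625, -234.09182739257812), (222.35382080078125, 171.56326293945312), 1.2872737646102905) 147.58488537843505 [[545.0, -151.0], [549.0, -322.0], [772.0, -317.0], [768.0, -146.0]]
drawers 2507 ((615.10546875, 195.53814697265625), (210.09713745117188, 168.37945556640625), 1.3462387323379517) 148.90226091903696 [[508.0, 277.0], [512.0, 109.0], [722.0, 114.0], [718.0, 282.0]]
```

View pics/t1.png

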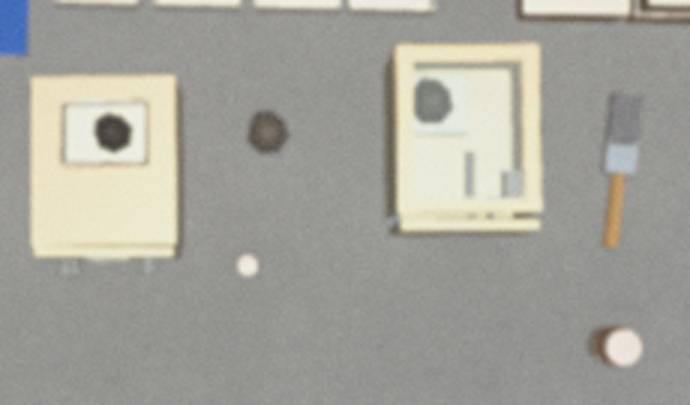

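View pics/s1.png

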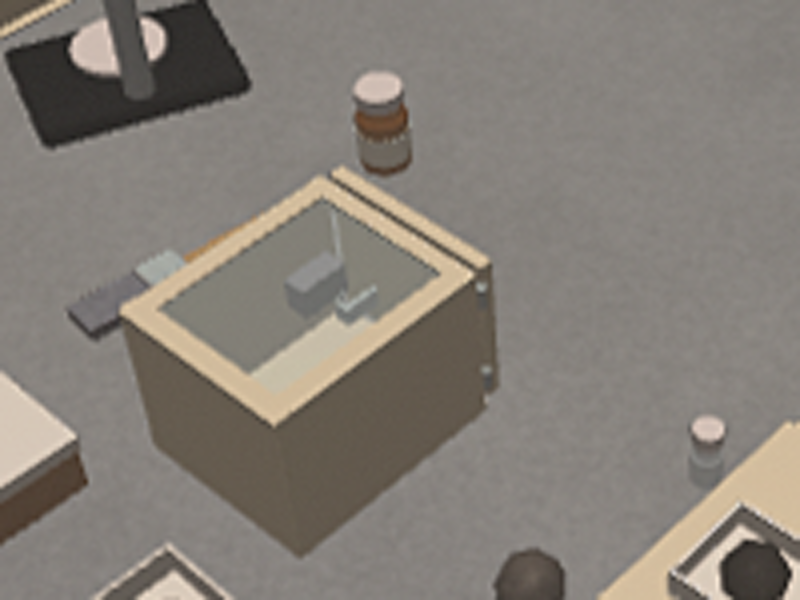

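The enlarged top crop shows the cabinet top's corners at (396,44), (541,42), (541,211) and (397,214). The door's front edge runs from (403,231) to (540,230) and the hinge is at the left, (396,226). I'll convert these to world positions.

Run:
```python
from h import *
d=pickle.load(open("c0.pkl","rb"));t=d["top"]
def g(u,v,z): return atz(t,230+(u+.5)/3-.5,130+(v+.5)/3-.5,z).round(1)
for n,u,v,z in [("RL",395,44,150),("RR",541,42,150),("FR",542,212,150),("FL",397,215,150),("doorL",403,232,148),("doorR",541,230,148),("tube",248,265,60),("jar",622,347,85),("grey",268,131,25),("brushtip",610,248,10),("drawFL",32,257,148),("drawFR",178,258,148),("knob",70,270,110),("dFL",31,243,150)]: print(n,g(u,v,z))
# robust: cloud from both cams, scene cam: cabinet rear etc
P=cloud(t); Q=P[130:225,350:420].reshape(-1,3); Q=Q[(Q[:,2]>143)&(Q[:,2]<156)]
for th in np.radians([-1,0,1,2,3]):
    M=np.array([[np.cos(th),np.sin(th)],[-np.sin(th),np.cos(th)]]); q=Q[:,:2]@M.T
    print(np.degrees(th),np.percentile(q,[1,99],axis=0).round(1).tolist())
```

```text
RL [ 764.7 -144.6  150. ]
RR [ 770.9 -317.5  150. ]
FR [ 569.4 -320.3  150. ]
FL [ 562.1 -150.1  150. ]
doorL [ 542.4 -157.7  148. ]
doorR [ 548.3 -319.7  148. ]
tube [501.2  24.2  60. ]
jar [ 411.  -433.2   85. ]
grey [672.9   2.9  25. ]
brushtip [ 533.8 -438.4   10. ]
drawFL [503.7 276.4 148. ]
drawFR [506.2 105.5 148. ]
knob [489.8 237.1 110. ]
dFL [520.  277.8 150. ]
-1.0 [[552.5, -305.3], [771.5, -137.5]]
0.0 [[548.7, -315.8], [767.8, -149.2]]
1.0 [[543.7, -327.4], [763.8, -160.6]]
2.0 [[539.8, -339.4], [758.6, -172.9]]
3.0000000000000004 [[536.0, -350.7], [753.5, -184.1]]
```

Yaw comes out at about 1.7° with the centre at about (667,-233), and the measured door front (545,-239) agrees with the given sizes. I'll plan the poses and check IK next.

```bash
cat >> h.py <<'E'
th=np.radians(1.7); C=np.array([667.,-233.])
Rc=np.array([[np.cos(th),-np.sin(th)],[np.sin(th),np.cos(th)]])
def W(x,y,z): return np.r_[C+Rc@[x,y],z]
def ori(sgn,yaw=0.,tilt=0.):
    # tool y down, tool x = sgn * cabinet +y, rotated about z by yaw; tilt: tip leans to cabinet +x
    y=np.array([0,0,-1.]);x=np.array([0,sgn*1.,0]);z=np.cross(x,y)
    M=R.from_euler('z',th+yaw).as_matrix()@R.from_euler('y',-tilt).as_matrix()@np.stack([x,y,z],1)
    q=R.from_matrix(M).as_quat(); return np.r_[q[3],q[:3]]
E
python3 - <<'E'
from h import *
from rig import bot
s=bot.read_state(); q=s["tool_rot"]; print(R.from_quat([q[1],q[2],q[3],q[0]]).as_matrix().round(2))
for sg in(1,-1):
  for p,yaw,tl in [(W(-240,-60,260),0,.35),(W(-160,-60,116),0,.35),(W(-120,-60,116),0,.35),(W(-135,-60,260),0,0),(W(-135,-60,118),0,0),(W(-247,60,118),0,0),(W(-247,60,118),-1.57,0)]:
    j=bot.ik(p,ori(sg,yaw,tl)); print(sg,p.round(),None if j is None else np.round(j,2))
E
```

```text
[[ 0.37 -0.    0.93]
 [-0.93  0.    0.37]
 [-0.   -1.    0.  ]]
1 [ 429. -300.  260.] [-0.79  0.11  1.76  0.29  1.05 -2.51]
1 [ 509. -298.  116.] [-0.68  0.42  1.73  0.33  0.75 -2.5 ]
1 [ 549. -297.  116.] [-0.63  0.48  1.64  0.31  0.76 -2.43]
1 [ 534. -297.  260.] [-0.57  0.43  1.32 -0.    1.39 -2.17]
1 [ 534. -297.  118.] [-0.57  0.57  1.47 -0.    1.11 -2.17]
1 [ 418. -180.  118.] [-0.49  0.26  1.91 -0.    0.97 -2.09]
1 [ 418. -180.  118.] [-0.49  0.26  1.91 -0.    0.97 -0.52]
-1 [ 429. -300.  260.] [-0.79  0.11  1.76  0.29  1.05  0.63]
-1 [ 509. -298.  116.] [-0.68  0.42  1.73  0.33  0.75  0.64]
-1 [ 549. -297.  116.] [-0.63  0.48  1.64  0.31  0.76  0.71]
-1 [ 534. -297.  260.] [-0.57  0.43  1.32 -0.    1.39  0.97]
-1 [ 534. -297.  118.] [-0.57  0.57  1.47 -0.    1.11  0.97]
-1 [ 418. -180.  118.] [-0.49  0.26  1.91 -0.    0.97  1.05]
-1 [ 418. -180.  118.] None
```

Run:
```python
from h import *
from rig import bot
o=ori(-1,0,.35)
bot.move_gripper(0,20)
bot.move_to(W(-230,-60,240),o)
bot.servo_line(W(-185,-60,125),o,speed=150)
bot.dwell(.2);s=bot.read_state();f0=s["ft_force"];print(s["clock"],f0,s["grip_width"])
hit=bot.servo_line(W(-122,-60,125),o,speed=15,until_force=7)
s=bot.read_state();p=s["ee_pos"];print(hit,s["clock"],s["ft_force"]-np.array(f0),(Rc.T@(p[:2]-C)).round(1),p[2])
for n in("scene","top"):
    c=bot.read_camera(n);cv2.imwrite(f"pics/{n}1.png",c["image"])
```

```text
3.2417 [-0.00922387 -0.43065966  0.55656792] -0.34577790030302435
True 6.525 [-2.58456811 -1.09056461  2.02210246] [-128.4  -60.4] 124.64923643878849
```

Run:
```python
from h import *
from rig import bot
o=ori(-1,0,.35)
def st():
    s=bot.read_state();p=s["ee_pos"];print(round(s["clock"],2),np.round(s["ft_force"],1),(Rc.T@(p[:2]-C)).round(1))
bot.dwell(.2)
for _ in range(4): st(); bot.dwell(.03)
c=bot.read_camera("top");cv2.imwrite("pics/t2.png",cv2.resize(c["image"][130:265,330:460],(780,810))[:600])
c=bot.read_camera("scene");cv2.imwrite("pics/s2.png",cv2.resize(c["image"][110:260,170:370],(800,600),interpolation=cv2.INTER_CUBIC))
```

```text
6.83 [-2.  -0.5  1.5] [-128.5  -60.2]
6.86 [-2.4 -0.1  1.9] [-128.6  -60.2]
6.89 [-2.1 -0.4  2.3] [-128.6  -60.2]
6.92 [-2.5 -0.8  1.2] [-128.6  -60.2]
```

View pics/s2.png

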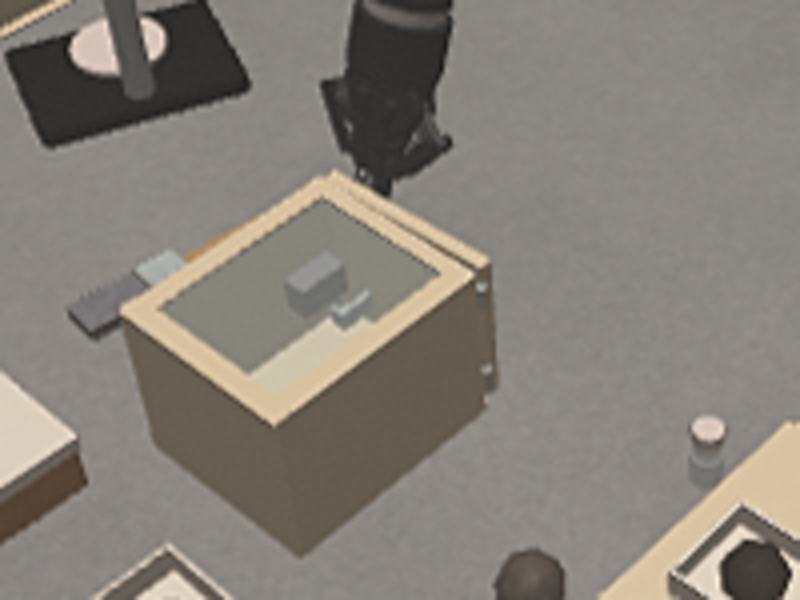

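The picture shows the fingertip at (375,185) on the door front near its free edge, with the gap at the right edge, about (335,178), closed up. The door is pressed in. I'll back off and look.

Run:
```python
from h import *
from rig import bot
o=ori(-1,0,.35)
bot.servo_line(W(-240,-60,128),o,speed=80)
bot.dwell(.5)
bot.servo_line(W(-250,-60,230),o,speed=150)
print(bot.read_state()["clock"])
d={}
for n in("scene","top"): d[n]=bot.read_camera(n)
pickle.dump(d,open("c2.pkl","wb"))
cv2.imwrite("pics/t3.png",cv2.resize(d["top"]["image"][130:265,340:470],(577,600),interpolation=cv2.INTER_CUBIC))
cv2.imwrite("pics/s3.png",cv2.resize(d["scene"]["image"][110:260,170:370],(800,600),interpolation=cv2.INTER_CUBIC))
```

```text
9.9333
```

View pics/s3.png

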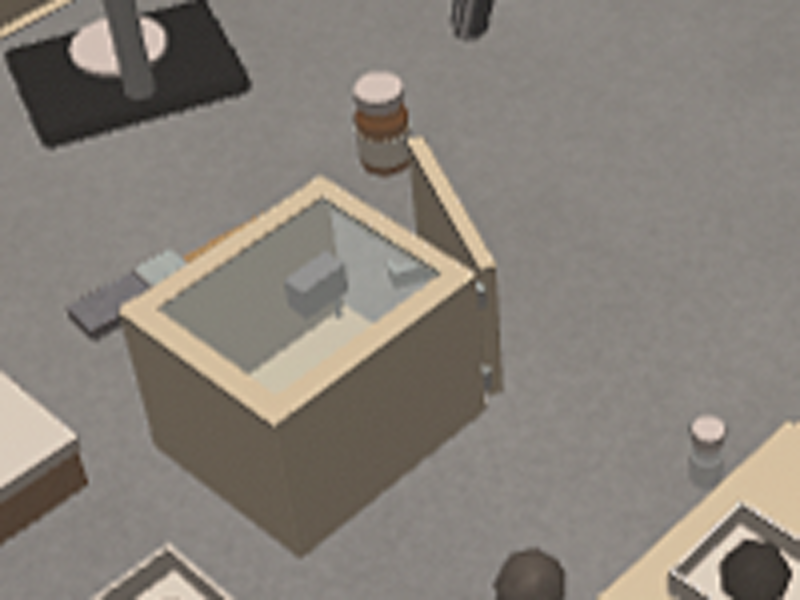

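View pics/t3.png

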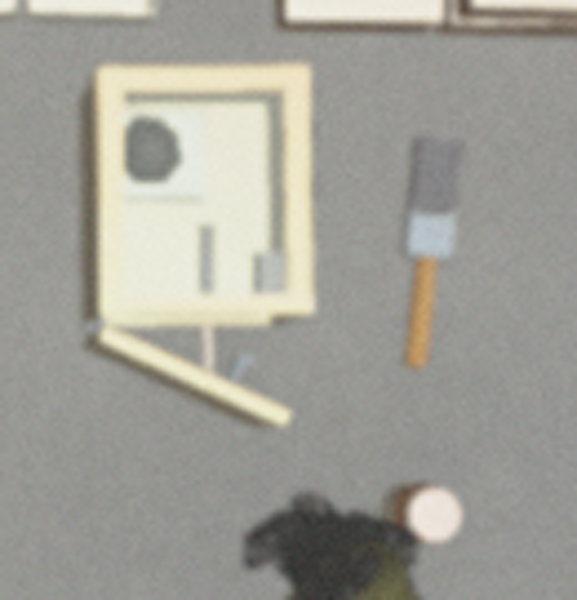

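The door has popped ajar. In the top crop its inner face runs from (103,328) to (292,412), which is about 0.44 rad, and the finger is clear. I'll go in behind the door from above and sweep it open.

```bash
cat >> h.py <<'E'
H=np.array([-107.,80.])
def fp(phi,off,z,r=140):
    p=H+r*np.array([-np.sin(phi),-np.cos(phi)])+off*np.array([np.cos(phi),-np.sin(phi)]); return W(p[0],p[1],z)
def fo(phi): return ori(-1,-min(phi,1.35))
E
python3 - <<'E'
from h import *
from rig import bot
def st():
    s=bot.read_state();print(round(s["clock"],2),np.round(s["ft_force"],1),np.round(s["ee_pos"],1))
Z=121
bot.move_to(fp(.44,36,250),fo(.44)); st()
bot.servo_line(fp(.44,36,Z),fo(.44),speed=100); st()
for phi in [.44,.6,.75,.9,1.05,1.2]:
    bot.servo_line(fp(phi,11,Z),fo(phi),speed=60); st()
d={}
for n in("scene","top"): d[n]=bot.read_camera(n)
cv2.imwrite("pics/t4.png",cv2.resize(d["top"]["image"][130:265,340:470],(577,600),interpolation=cv2.INTER_CUBIC))
cv2.imwrite("pics/s4.png",cv2.resize(d["scene"]["image"][85:235,170:370],(800,600),interpolation=cv2.INTER_CUBIC))
E
```

```text
10.83 [-0.1 -1.   0.7] [ 534.4 -298.9  249.2]
12.28 [-0.2 -0.5  0.7] [ 535.1 -299.1  121.7]
12.84 [ 0.3  0.4 -0.1] [ 512.1 -289.1  121.3]
13.37 [-0.3  0.   0.1] [ 491.7 -280.2  121.1]
13.87 [ 0.3  0.2 -0.9] [ 474.  -268.9  121.2]
14.37 [ 0.6 -0.  -0.3] [ 458.1 -255.1  121.1]
14.87 [ 0.1 -1.   0.4] [ 444.5 -239.1  121.1]
15.37 [ 0.7 -0.4 -0.2] [ 433.4 -221.3  121.1]
```

View pics/s4.png

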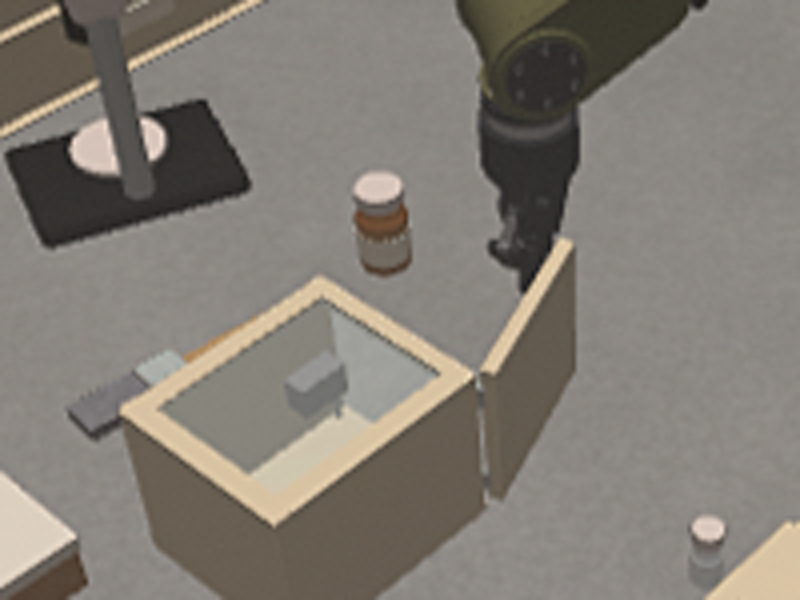

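View pics/t4.png

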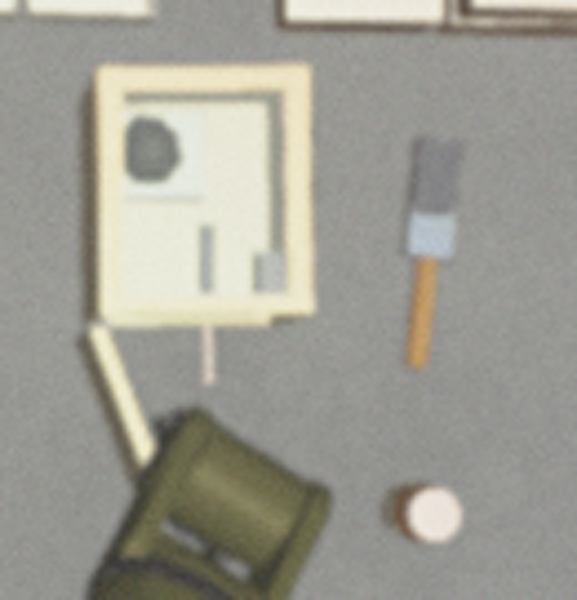

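The fingertip is on the inner face and the door is at about 1.2 rad; in the top crop it runs from (95,328) to (145,460). I'll continue to square, withdraw and check.

Run:
```python
from h import *
from rig import bot
Z=121
for phi in [1.35,1.48,1.56]:
    bot.servo_line(fp(phi,11,Z),fo(phi),speed=40)
bot.dwell(.3)
bot.servo_line(fp(1.56,60,Z),fo(1.56),speed=60)
bot.servo_line(fp(1.56,70,250),fo(1.56),speed=150)
bot.move_joints([-1.254,.3,1.521,0,1.321,-.067])
bot.dwell(.3)
s=bot.read_state();print(s["clock"],s["ft_force"])
d={}
for n in("scene","top"): d[n]=bot.read_camera(n);cv2.imwrite(f"pics/{n}5.png",d[n]["image"])
pickle.dump(d,open("c5.pkl","wb"))
cv2.imwrite("pics/t5.png",cv2.resize(d["top"]["image"][130:265,340:470],(577,600),interpolation=cv2.INTER_CUBIC))
```

```text
21.8083 [-0.24137017  0.6166619   0.64355511]
```

View pics/t5.png

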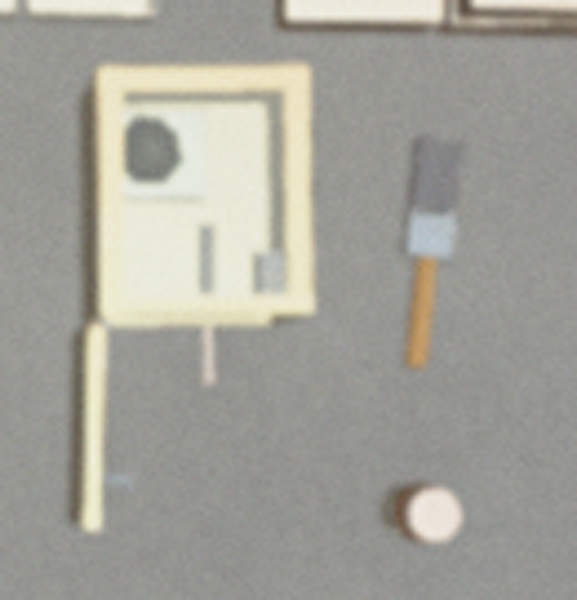

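View pics/scene5.png

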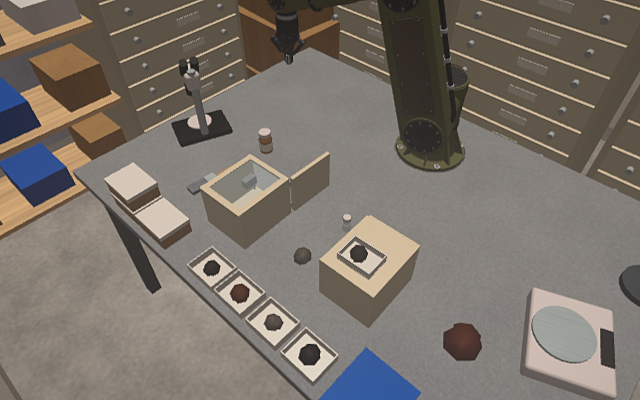

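Run:
```python
from h import *
from rig import bot
t=pickle.load(open("c5.pkl","rb"))["top"]
k=135/600
g=lambda u,v:atz(t,340+(u+.5)*130/577-.5,130+(v+.5)*k-.5,148)
a=g(94,328);b=g(91,528);print(a,b,"door angle",np.pi/2-np.arctan2(*( (Rc.T@(b-a)[:2])[[1,0]]*[-1,-1])))
bot.finish_job()
```

```text
[ 554.82083965 -146.15510367  148.        ] [ 397.10786633 -146.21182997  148.        ] door angle 1.6001072434794474
the job is handed in; nothing more can be done
```

The door now stands open about square to the cabinet. I pressed it in near its free edge, it popped ajar to about 0.44 rad, and I pushed its inner face open with the closed fingertips. I then withdrew the arm and handed the job in at about 22 s.

- **Door angle:** the last top picture puts it at about 1.54–1.60 rad. My pixel measurement gave 1.60, and the finger path ended at 1.56.
- **Bystanders:** by eye in the last pictures, nothing else had moved. The tube, jar, brush, stones and tray are where they were, and the neighbouring drawers show no change, though their fronts face away from the scene camera. The arm was clear of everything, with the wrist force near zero.
- **Press force:** the press stopped at its 7 N trigger but settled to about 2.5 N when I read it again. The catch still let go on the first press.

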